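Set the pivot screw of the toy carousel

TASK

The arm of the baby's toy carousel wobbles on its post: turn the red-and-white wing screw on top of the post clockwise (seen from above) until it is fully seated, then back it off a quarter turn so that the arm can swing without wobbling. Finish while still gripping the screw at that setting (do not let go of it), and leave the carousel's arm, the basket with its toys, and the saucer and cup where they are.

Things in the scene. Friction and masses are not known exactly. Their poses are not given: they have to be found in the camera images.
- stand: Fixed toy carousel: round brown wooden base 110 mm across and 16 mm thick, upright post 20 mm thick. Its origin is the centre of the base's underside, z up along the post; it does not move. On the post, centred at 102 mm height, sits the swing arm's hub (36 mm across, top at 110 mm); above it is the wing screw.
- wing_grip (a point): Middle of the wing screw's flat upright thumb tab, on the post's axis, 146 mm up when seated (0.95 mm higher per rad unscrewed). Tab: 50 mm along this point's x axis, 10 mm thick along y (grip it across this, from above), from 15 mm below the point to 11 mm above it; +x half red, -x half white. Below it a stem 15 mm thick, 17 mm long, then a flange 28 mm wide, 4 mm thick.
- wing_screw (a joint): Angle of the wing screw, rad: 0 = fully seated on a hard stop (flange down on the hub, red half pointing along the stand's +x), negative = still that far to turn, to -3.1 at most. It grows when turned clockwise seen from above; a quarter turn backed off reads -1.57. Turns against 0.06 N m of friction and stays where left.
- swing_tip (a point): End of the carousel's swing arm: a 12 mm round bar with three 23 mm beads (tops at 114 mm height), reaching 120 mm sideways from the post to this point at 102 mm height; a yellow corn teether with green husk hangs below it. It swings about the post if pushed; it is to stay where it is.
- basket: Bystander: loose yellow slatted basket, 170 x 150 x 70 mm, origin at the centre of its underside; holds the duck and a green toy ring.
- duck: Bystander: yellow plastic duck rattle in the basket, about 54 mm wide and 69 mm tall, origin at the centre of its underside.
- toy_ring: Bystander: green plastic ring lying in the basket, 64 mm across and 14 mm thick, origin at the centre of its underside.
- saucer: Bystander: loose white ceramic saucer, 150 mm across, 18 mm high, origin at the centre of its underside.
- cup: Bystander: loose steel cup standing on the saucer, 72 mm across, 85 mm tall, origin at the centre of its underside.

How it is judged:
On the way, in this order (a step that is already met when the one before it is completed fails the run):
1. the wing screw is turned down until fully seated (value of joint wing_screw above -0.07 rad), for 0.2 s.
2. the wing screw is backed off a quarter turn, within 15 degrees, while gripped (value of joint wing_screw between -1.83 and -1.31 rad and contact force between the fingers and wing_screw above 3 N), for 0.2 s.
At the end, for the whole second after the job is handed in: Once seated (within 4 degrees of its stop), the wing screw rests a quarter turn back from it (90 degrees, within 15), its tab gripped between the fingers with over 3 N; arm tip, basket, duck, ring, saucer and cup are within 30 mm of where they began (all of step 2 and velocity of joint wing_screw between -0.1 and 0.1 rad/s and distance between the grasp point and wing_grip below 0.04 m and distance of each of swing_tip, basket, saucer, duck, toy_ring, cup from where it was at the start of the episode below 0.03 m); the arm keeps its last pose, push and grip.
It fails at once if the carousel's arm is swung more than 30 mm (distance of swing_tip from where it was at the start of the episode above 0.03 m).
It fails at once if the basket, its toys, the saucer or the cup are disturbed (moved over 30 mm) (distance of any of basket, duck, toy_ring, saucer, cup from where it was at the start of the episode above 0.03 m).
It also fails if it takes over 54 s, if anything falls off the work surface, if the arm or the gripper's body presses on something with over 40 N, if the wrist force passes 120 N, or if a joint passes its speed limit or range.

ROBOT

A 7-joint arm with a two-finger parallel gripper is mounted at the origin on the work surface. World frame = base frame: x ahead of the robot, y to its left, z up, the work surface at z = 0. Lengths are in m, angles in rad, forces in N, time in s.
With the tool pointing down it reaches from about 0.425 to 0.95 m from the base axis. Payload 4.7 kg.
Tool frame: the origin (TCP) lies on the centre line of the jaws, within the pads' length; the fingertips stand 19 mm ahead of it and the grasp point (between the pads) is the TCP (env.nose_length is the distance from the TCP to the fingertips, in m); y points along the fingers, x is the direction in which the jaws open and shut, and the axes are right-handed (so a half turn about y gives the same grasp; the last joint's range is limited). The gripper opens to 85 mm and grips with 20 to 120 N. Pads are 22 mm wide; open, the fingers measure 114 mm over their backs; the gripper's body (76 mm by 85 mm) begins 54 mm behind the grasp point. The pads swing forward as they close: fully open they stand 13 mm farther back than shut.
Start: joints at [-1.348, 0.469, -0.049, 1.532, 0.024, 1.141, -0.082], TCP at [0.168, 0.654, 0.229] pointing down, gripper open.
Joint ranges: [-2.59, 2.59], [-0.33, 1.99], [-1.39, 1.29], [0.1, 2.45], [-1.04, 4.18], [0.21, 1.99], [-2.66, 2.66]. Speed limits (rad/s): [2.57, 2.57, 3.14, 3.14, 3.14, 3.14, 3.14].

INTERFACE

Orientations are given as a unit quaternion [w, x, y, z].
In Python, from workcell import env, imaging, nets gives the robot as it stands. The module is installed in compiled form; this text tells all that it offers.
- The arm moves only by the tool apply_moves, never from a script. Its argument "series" is a list that holds one entry, the list of rows, each a list of 7 numbers: the shift along the tool's x, y, z scaled (see below), then the turn, a rotation vector about the tool's x, y, z scaled (see below), then the opening, from 0 (shut) to 1 (fully open). A call has exactly 10 rows; each row shifts and turns the commanded pose from where the row before left it, along the tool's axes as they then stand; what a row does not reach is not made up. The controller multiplies each number of a shift by 25 mm and each number of a turn by 0.08 rad. A row lasts 1/12 s, in which the tool goes at most 41.7 mm and 7.16 degrees, less where a joint would pass 70% of its speed; a pose out of reach is approached as far as the arm can. A call with a number of a shift or a turn outside -1 to 1 is refused whole. A call with a gripper value outside its range is refused whole. The fingers move at their own pace and stop on an object; "force" is the grip in N (left out, the last holds). Time passes only in rows, so rows that do not move let the fingers close, or fill a call up. It gives the time, the measured TCP pose, the force and the opening at its end, in the units of the state.
- env.observe(): the state, without advancing time (a new reading comes with each control period).
- imaging.snapshot(name): name is "scene" or "top" or "wrist"; returns the picture (400x640x3 uint8, red, green, blue); there is no depth.
- imaging.camera_params(name): a dict with "fx", "fy", "cx", "cy" (pixels), "rvec" (rotation vector, rad) and "tvec" (3), from world to camera coordinates, as OpenCV has them. Camera axes: x right, y down, z forward; pixel columns grow to the right and rows downward; lengths in m; the calibration is good to about 2 mm. A picture is of the moment at which its call begins: read the wrist's pose just before it. camera_params takes no time and is no camera call; for the wrist camera it gives the pose at the moment of the call.
- env.close_job(): hands the job in, once; it reports no verdict.
Trained networks look in the newest picture that a camera, given by its name, has taken for a name from the list of things; names that differ only in an ending like _2 or _b are one class to them, and where a whole thing is asked for, a point or a joint stands for the part that bears it (a point fixed in the world has none). Each returns a list of dicts, best first, with "confidence" (0 to 1); they miss things now and then, are a little off and sometimes report something else, mostly with a low value. They report only what shows in the picture. A call takes as long as a camera call.
- nets.boxes_of(thing, camera): "point" ([x, y, z] in m, in world coordinates, good to about 4 mm: the middle of the surface that is visible of it).
- nets.regions_of(thing, camera): "mask" (400x640 bool, what is visible of it).
- nets.place_of(thing, camera): "point" ([x, y, z] in m, in world coordinates, good to about 4 mm: a listed point, or the origin of a listed thing).
The state is a dict: "time_s": time; "joints": joint angles; "qvel": joint speeds; "joint_efforts": joint torques, N m; "ee_pos": TCP position; "ee_rot": TCP orientation; "force": force on the tool from outside, world axes, zero at the start; "ft_torque": the same for the moment, N m; "finger_gap": finger opening in m.
Only numpy, scipy, OpenCV 4.12 (cv2) and the standard library are available. Lean on these libraries where they do the work, as an engineer would, in place of code of your own. Each camera call takes 0.05 s, during which the arm holds its last target. There are 200 camera calls.

## Working session

There is one attempt and no reset: what is moved stays moved. The work goes in short steps, Python scripts to look and compute and a tool call to move; the robot and the scene stay as the last step left them, time stands still between calls to the robot, and variables do not carry over. Pictures are saved under pics/ and viewed, on a budget of 10 in all, crops included, one or two more only if the job needs it, and the job is handed in when it is done.

Besides the shell and the picture viewer there is one more tool, called after "Request:" as a command line: name --argument value ..., lists and objects as JSON in quotes. apply_moves: Moves the arm, as the interface text tells. Its arguments: {"type":"object","properties":{"series":{"type":"array","items":{"type":"array","items":{"type":"array","items":{"type":"number","minimum":-1,"maximum":1}}}},"force":{"type":"number"}},"required":["series"]}

```bash
mkdir -p pics
cat > h.py <<'E'
from workcell import env, imaging, nets
import numpy as np, cv2
from scipy.spatial.transform import Rotation as R
def cam(n):
    p=imaging.camera_params(n); K=np.array([[p['fx'],0,p['cx']],[0,p['fy'],p['cy']],[0,0,1]])
    return K,cv2.Rodrigues(np.array(p['rvec'],float))[0],np.array(p['tvec'],float)
def proj(n,P):
    K,Rm,t=cam(n); q=(np.atleast_2d(P)@Rm.T+t)@K.T; return q[:,:2]/q[:,2:]
def onz(n,uv,z):
    K,Rm,t=cam(n); d=Rm.T@np.linalg.inv(K)@np.array([*uv,1]); c=-Rm.T@t; return c+d*(z-c[2])/d[2]
def tri(a,ua,b,ub):
    Ps=[]
    for n in(a,b):
        K,Rm,t=cam(n); Ps.append(K@np.c_[Rm,t])
    X=cv2.triangulatePoints(Ps[0],Ps[1],np.array(ua,float),np.array(ub,float)).ravel(); return X[:3]/X[3]
def save(n,f):
    im=imaging.snapshot(n); cv2.imwrite('pics/'+f+'.png',im[:,:,::-1]); return im
E
python3 - <<'E'
from h import *
np.set_printoptions(precision=4,suppress=True)
s=env.observe(); print({k:np.round(v,3) for k,v in s.items()}, env.nose_length)
ims=[save(n,n+'0') for n in('scene','top')]
cv2.imwrite('pics/both0.png',np.vstack(ims)[:,:,::-1][:, :])
for n in('scene','top'):
    for t in('stand','wing_grip','swing_tip','basket','saucer','cup'):
        r=nets.place_of(t,n); print(n,t,[(np.round(x['point'],3),round(x['confidence'],2)) for x in r[:2]])
E
```

```text
{'time_s': np.float64(0.0), 'joints': array([-1.348,  0.469, -0.049,  1.534,  0.024,  1.141, -0.082]), 'qvel': array([ 0.001, -0.002,  0.   , -0.001,  0.001, -0.001, -0.   ]), 'joint_efforts': array([ -0.   , -51.031,  -0.047, -23.772,   0.011,   0.007,   0.   ]), 'ee_pos': array([0.168, 0.653, 0.228]), 'ee_rot': array([-0.558,  0.559,  0.433, -0.434]), 'force': array([-0.447,  0.031, -0.414]), 'ft_torque': array([-0.009,  0.042, -0.003]), 'finger_gap': np.float64(0.086)} 0.019
scene stand [(array([ 0.585,  0.01 , -0.002]), 0.56)]
scene wing_grip [(array([0.584, 0.011, 0.148]), 0.62)]
scene swing_tip [(array([0.703, 0.025, 0.098]), 0.85)]
scene basket [(array([ 0.524, -0.374, -0.001]), 0.6)]
scene saucer [(array([ 0.551,  0.404, -0.001]), 0.77), (array([0.704, 0.023, 0.098]), 0.16)]
scene cup [(array([ 0.547,  0.412, -0.   ]), 0.7), (array([ 0.556, -0.349,  0.008]), 0.62)]
top stand [(array([ 0.582,  0.013, -0.002]), 0.87)]
top wing_grip [(array([0.585, 0.003, 0.147]), 0.51)]
top swing_tip [(array([0.704, 0.029, 0.103]), 0.59), (array([ 0.584,  0.012, -0.004]), 0.23)]
top basket [(array([ 0.519, -0.375,  0.003]), 0.76)]
top saucer [(array([0.55 , 0.408, 0.001]), 0.63)]
top cup [(array([0.544, 0.412, 0.006]), 0.85)]
```

View pics/scene0.png

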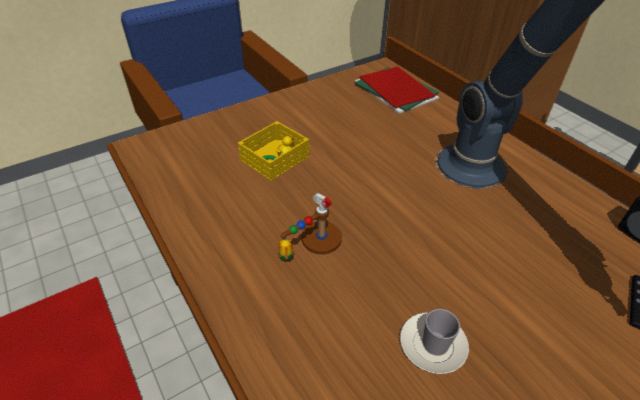

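View pics/top0.png

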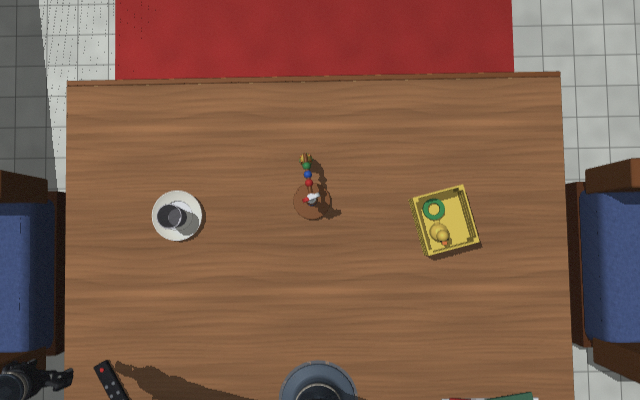

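The scene shows the carousel at (322,235) with its wing at (321,201), and the top view shows red at (305,200) and white at (318,196). That puts red roughly toward +y. Next I'll work out the approach in tool axes.

```bash
cat >> h.py <<'E'
def rot(s): w,x,y,z=s['ee_rot']; return R.from_quat([x,y,z,w]).as_matrix()
def info():
    s=env.observe(); M=rot(s)
    print('t',round(float(s['time_s']),2),'pos',s['ee_pos'],'q',np.round(s['joints'],3),'F',np.round(s['force'],1),'T',np.round(s['ft_torque'],2),'gap',round(float(s['finger_gap']),4))
    print('x',M[:,0],'y',M[:,1],'z',M[:,2],'jaw yaw deg',np.degrees(np.arctan2(M[1,0],M[0,0])))
    return s,M
np.set_printoptions(precision=4,suppress=True)
E
python3 - <<'E'
from h import *
s,M=info()
print('shift to above, tool axes /25mm', M.T@(np.array([.54,.012,.26])-s['ee_pos'])/.025)
im={}
for n in('scene','top'):
    im[n]=imaging.snapshot(n); r=nets.regions_of('wing_grip',n)[0]
    m=r['mask']; h=cv2.cvtColor(im[n],cv2.COLOR_RGB2HSV)
    red=m&(h[...,1]>130)&((h[...,0]<6)|(h[...,0]>174)); wh=m&(h[...,1]<60)&(h[...,2]>140)
    c=lambda k:np.argwhere(k).mean(0)[::-1]
    print(n,r['confidence'],m.sum(),red.sum(),wh.sum(),c(red),c(wh)); im[n]=(c(red),c(wh))
a,b=[tri('scene',im['scene'][i],'top',im['top'][i]) for i in(0,1)]
print(a,b,np.degrees(np.arctan2(*(a-b)[1::-1])))
E
```

```text
t 0.7 pos [0.1681 0.6538 0.2287] q [-1.348  0.469 -0.049  1.532  0.024  1.141 -0.082] F [-0.2  0.3  0.2] T [ 0.07  0.01 -0.02] gap 0.0851
x [0.2491 0.9685 0.0001] y [-0.      0.0001 -1.    ] z [-0.9685  0.2491  0.    ] jaw yaw deg 75.5754926029535
shift to above, tool axes /25mm [-21.1554  -1.2566 -20.8004]
scene 0.54 229 54 120 [326.6481 202.2963] [319.8167 202.475 ]
top 0.55 118 21 48 [305.4762 199.5238] [312.5    195.7708]
[0.579  0.0234 0.1457] [0.5888 0.005  0.1353] 117.96817994114666
```

Request:
apply_moves --series '[[[-1, -0.1, -1, 0, 0, 0, 1], [-1, -0.1, -1, 0, 0, 0, 1], [-1, -0.1, -1, 0, 0, 0, 1], [-1, -0.1, -1, 0, 0, 0, 1], [-1, -0.1, -1, 0, 0, 0, 1], [-1, -0.1, -1, 0, 0, 0, 1], [-1, -0.1, -1, 0, 0, 0, 1], [-1, -0.1, -1, 0, 0, 0, 1], [-1, -0.1, -1, 0, 0, 0, 1], [-1, -0.1, -1, 0, 0, 0, 1]]]'

```text
time_s: 1.73
ee_pos: [0.3486, 0.3478, 0.254]
ee_rot: [0.559, -0.559, -0.434, 0.433]
force: [0.9, 1.0, -0.6]
finger_gap: 0.0852
```

Request:
apply_moves --series '[[[-1, 0, -1, 0, 0, 0, 1], [-1, 0, -1, 0, 0, 0, 1], [-1, 0, -1, 0, 0, 0, 1], [-1, 0, -1, 0, 0, 0, 1], [-1, 0, -1, 0, 0, 0, 1], [-1, 0, -1, 0, 0, 0, 1], [-1, 0, -1, 0, 0, 0, 1], [-1, 0, -1, 0, 0, 0, 1], [-1, 0, -1, 0, 0, 0, 1], [-1, 0, -1, 0, 0, 0, 1]]]'

```text
time_s: 2.57
ee_pos: [0.5285, 0.0434, 0.2539]
ee_rot: [-0.559, 0.559, 0.434, -0.433]
force: [0.2, 1.2, -0.7]
finger_gap: 0.0857
```

Request:
apply_moves --series '[[[0, 0, 0, 0, 1, 0, 1], [0, 0, 0, 0, 1, 0, 1], [0, 0, 0, 0, 1, 0, 1], [0, 0, 0, 0, 1, 0, 1], [0, 0, 0, 0, 1, 0, 1], [0, 0, 0, 0, 1, 0, 1], [0, 0, 0, 0, 1, 0, 1], [0, 0, 0, 0, 1, 0, 1], [0, 0, 0, 0, 1, 0, 1], [0, 0, 0, 0, 0, 0, 1]]]'

```text
time_s: 3.4
ee_pos: [0.5278, 0.045, 0.2537]
ee_rot: [0.676, -0.676, -0.208, 0.208]
force: [-0.1, 1.4, -1.2]
finger_gap: 0.0849
```

Run:
```python
from h import *
s,M=info()
im=save('wrist','w1')
K,Rm,t=cam('wrist'); print('cam pos',-Rm.T@t)
for t in('wing_grip','swing_tip','stand'):
    r=nets.place_of(t,'wrist'); print(t,[(x['point'],round(x['confidence'],2)) for x in r[:2]])
```

```text
t 3.4 pos [0.5278 0.045  0.2537] q [-0.552  0.214  0.459  1.867 -0.107  1.084  0.546] F [-0.1  1.4 -1.2] T [ 0.08 -0.02 -0.02] gap 0.0849
x [0.8266 0.5628 0.0003] y [ 0.0002  0.0001 -1.    ] z [-0.5628  0.8266 -0.    ] jaw yaw deg 34.25301197298873
cam pos [0.4872 0.1037 0.3977]
wing_grip [([0.587, 0.0103, 0.1486], 0.56)]
swing_tip []
stand [([0.5839, 0.0138, 0.0034], 0.77)]
```

View pics/w1.png

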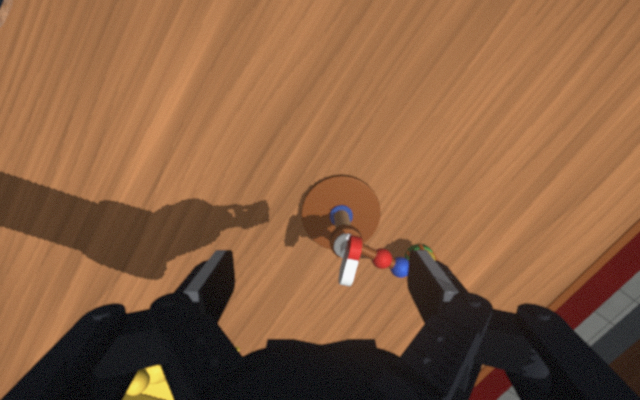

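The wrist view shows the tab with its red end at about (355,245) and its white end at about (347,280), and the arm's beads to the right. Now I'll get the tab's centre and yaw from this close view.

Run:
```python
from h import *
from scipy.optimize import least_squares
s,M=info()
im=imaging.snapshot('wrist'); r=nets.regions_of('wing_grip','wrist')[0]; m=r['mask']
h=cv2.cvtColor(im,cv2.COLOR_RGB2HSV)
red=m&(h[...,1]>130)&((h[...,0]<8)|(h[...,0]>172)); wh=m&(h[...,1]<70)&(h[...,2]>130)
c=lambda k:np.argwhere(k).mean(0)[::-1]
print(m.sum(),red.sum(),wh.sum(),c(red),c(wh))
vis=im.copy(); vis[red]=[0,255,0]; vis[wh]=[0,0,255]
# model box overlay
def box(cx,cy,zc,yaw):
    u=np.array([np.cos(yaw),np.sin(yaw),0]);v=np.array([-u[1],u[0],0])
    return np.array([[cx,cy,zc]+a*.025*u+b*.005*v+np.array([0,0,z]) for z in(.011,-.015) for a,b in((1,1),(1,-1),(-1,-1),(-1,1))])
tab=(red|wh).astype(np.uint8)
Y,X=np.mgrid[200:320,300:400]
def iou(p):
    A=np.zeros((400,640),np.uint8)
    hull=cv2.convexHull((proj('wrist',box(*p))*16).astype(np.int32)); cv2.fillConvexPoly(A,hull,1,shift=4)
    return (A&tab).sum()/(A|tab).sum()
from scipy.optimize import differential_evolution as de
o=de(lambda p:-iou([p[0],p[1],.148,p[2]]),[(.57,.6),(-.005,.03),(np.radians(70),np.radians(150))],seed=1,maxiter=40,popsize=12)
p=[o.x[0],o.x[1],.148,o.x[2]]; print(-o.fun,p,np.degrees(p[3]))
hull=cv2.convexHull(proj('wrist',box(*p)).astype(np.int32)); cv2.polylines(vis,[hull],True,(255,255,0))
cv2.imwrite('pics/fit.png',cv2.resize(np.hstack([im[190:310,290:430],vis[190:310,290:430]]),None,fx=2.8,fy=2.8,interpolation=0)[:,:,::-1])
```

```text
t 3.6 pos [0.5278 0.045  0.2537] q [-0.551  0.214  0.458  1.867 -0.107  1.084  0.549] F [-1.2 -0.2  0.1] T [ 0.01  0.01 -0.06] gap 0.0851
x [0.825  0.5651 0.0002] y [ 0.0001  0.0002 -1.    ] z [-0.5651  0.825   0.0001] jaw yaw deg 34.41029846917932
966 282 458 [353.9787 247.3723] [345.7576 263.6507]
0.5740913327120224 [np.float64(0.5845471007409869), np.float64(0.009315827715640573), 0.148, np.float64(2.0192983680299337)] 115.69727406577005
```

View pics/fit.png

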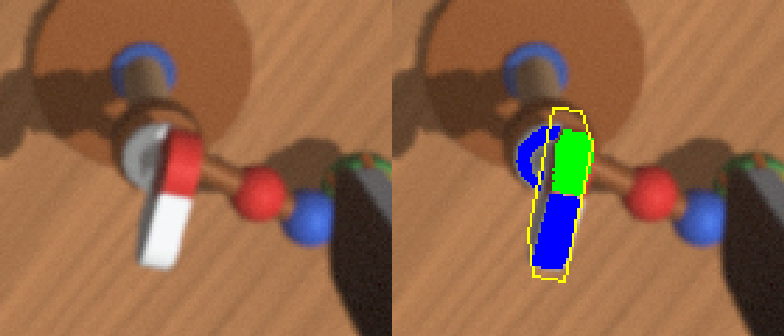

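The fit puts the tab at about (0.585, 0.010) with yaw near 116°, so the jaws should be at 26°. Next I'll rotate and shift over it.

Run:
```python
from h import *
s=env.observe(); y=np.radians(26)
M=np.array([[np.cos(y),0,-np.sin(y)],[np.sin(y),0,np.cos(y)],[0,-1,0]])
print(M.T@(np.array([.585,.011,.150])-s['ee_pos'])/.025)
```

```text
[ 1.4616  4.145  -2.2232]
```

Request:
apply_moves --series '[[[0, 0, 0, 0, 0.92, 0, 1], [0, 0, 0, 0, 0.92, 0, 1], [0.5, 0, -0.74, 0, 0, 0, 1], [0.5, 0, -0.74, 0, 0, 0, 1], [0.46, 0, -0.74, 0, 0, 0, 1], [0, 0.5, 0, 0, 0, 0, 1], [0, 0.5, 0, 0, 0, 0, 1], [0, 0.5, 0, 0, 0, 0, 1], [0, 0, 0, 0, 0, 0, 1], [0, 0, 0, 0, 0, 0, 1]]]'

```text
time_s: 4.53
ee_pos: [0.5845, 0.0109, 0.2156]
ee_rot: [0.689, -0.689, -0.158, 0.159]
force: [0.5, 0.6, 0.3]
finger_gap: 0.0857
```

Run:
```python
from h import *
s,M=info()
im=save('wrist','w2'); nets
for t in('wing_grip',):
    r=nets.place_of(t,'wrist'); print(t,[(x['point'],round(x['confidence'],2)) for x in r[:2]])
print(proj('wrist',np.array([[.585,.011,.159]]+[s['ee_pos']])))
print(M.T@(np.array([.585,.011,.150])-s['ee_pos'])/.025)
```

```text
t 4.53 pos [0.5845 0.0109 0.2156] q [-0.467  0.354  0.487  1.792 -0.189  1.043  0.542] F [0.5 0.6 0.3] T [-0.03 -0.01 -0.01] gap 0.0857
x [ 0.8995  0.4369 -0.0014] y [-0.0014 -0.0002 -1.    ] z [-0.4369  0.8995  0.0004] jaw yaw deg 25.90522313833735
wing_grip [([0.5829, 0.0121, 0.1514], 0.66)]
[[320.4289 214.6626]
 [319.6272 249.2165]]
[ 0.0219  2.6253 -0.0061]
```

View pics/w2.png

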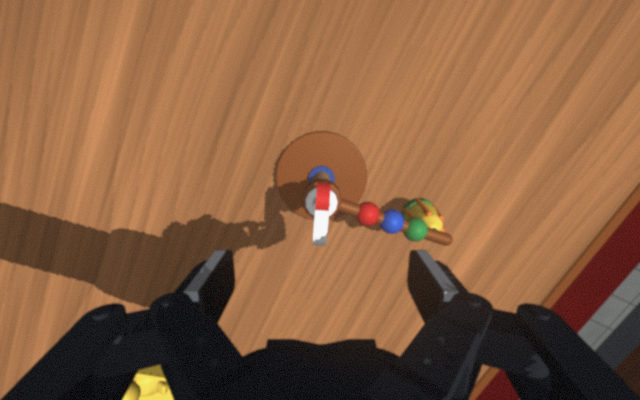

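The tab is centred between the jaws, from (323,185) to (319,243). I'll descend and grip.

Request:
apply_moves --series '[[[0, 0.65, 0, 0, 0, 0, 1], [0, 0.65, 0, 0, 0, 0, 1], [0, 0.65, 0, 0, 0, 0, 1], [0, 0.65, 0, 0, 0, 0, 1], [0, 0, 0, 0, 0, 0, 1], [0, 0, 0, 0, 0, 0, 0.5], [0, 0, 0, 0, 0, 0, 0.3], [0, 0, 0, 0, 0, 0, 0], [0, 0, 0, 0, 0, 0, 0], [0, 0, 0, 0, 0, 0, 0]]]' --force 40

```text
time_s: 5.47
ee_pos: [0.5854, 0.011, 0.152]
ee_rot: [0.689, -0.689, -0.159, 0.158]
force: [-0.9, -0.4, 0.1]
finger_gap: 0.0257
```

Run:
```python
from h import *
s,M=info()
im=save('wrist','w3')
for t in('wing_grip','swing_tip'):
    r=nets.place_of(t,'wrist'); print(t,[(x['point'],round(x['confidence'],2)) for x in r[:2]])
```

```text
t 5.47 pos [0.5854 0.011  0.152 ] q [-0.442  0.425  0.462  1.855 -0.235  0.913  0.581] F [-0.9 -0.4  0.1] T [-0.04 -0.02  0.01] gap 0.0257
x [0.8996 0.4367 0.0016] y [ 0.0016  0.0004 -1.    ] z [-0.4367  0.8996 -0.0003] jaw yaw deg 25.894141847360483
wing_grip [([0.5836, 0.0111, 0.1521], 0.66)]
swing_tip [([0.704, 0.026, 0.101], 0.85)]
```

View pics/w3.png

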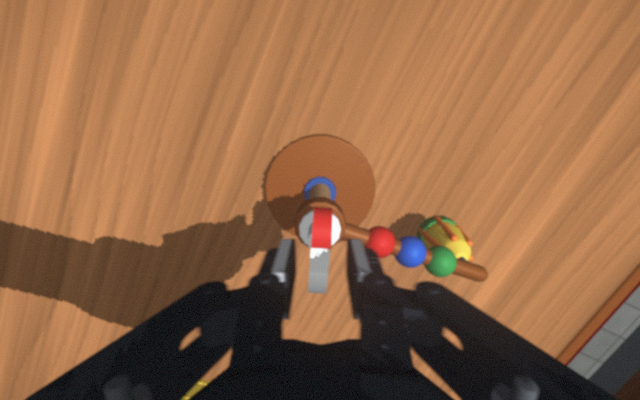

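The tab sits between the pads, which are still closing. I'll finish the grip and start turning clockwise.

Request:
apply_moves --series '[[[0, 0, 0, 0, 0, 0, 0], [0, 0, 0, 0, 0, 0, 0], [0, 0, 0, 0, 0, 0, 0], [0, 0, 0, 0, 0, 0, 0], [0, 0, 0, 0, 0, 0, 0], [0, 0, 0, 0, 1, 0, 0], [0, 0, 0, 0, 1, 0, 0], [0, 0, 0, 0, 1, 0, 0], [0, 0, 0, 0, 0, 0, 0], [0, 0, 0, 0, 0, 0, 0]]]'

```text
time_s: 6.45
ee_pos: [0.5853, 0.011, 0.1515]
ee_rot: [-0.703, 0.703, 0.076, -0.075]
force: [-1.1, -1.0, 5.0]
finger_gap: 0.0081
```

Run:
```python
from h import *
s,M=info()
```

```text
t 6.45 pos [0.5853 0.011  0.1515] q [-0.485  0.435  0.521  1.858 -0.267  0.917  0.373] F [-1.1 -1.   5. ] T [-0.07  0.23 -0.1 ] gap 0.0081
x [0.9773 0.2121 0.0009] y [ 0.0009 -0.     -1.    ] z [-0.2121  0.9773 -0.0002] jaw yaw deg 12.243400388901028
```

Request:
apply_moves --series '[[[0, 0.003, 0, 0, 1, 0, 0], [0, 0.003, 0, 0, 1, 0, 0], [0, 0.003, 0, 0, 1, 0, 0], [0, 0.003, 0, 0, 1, 0, 0], [0, 0.003, 0, 0, 1, 0, 0], [0, 0.003, 0, 0, 1, 0, 0], [0, 0.003, 0, 0, 1, 0, 0], [0, 0.003, 0, 0, 1, 0, 0], [0, 0, 0, 0, 0, 0, 0], [0, 0, 0, 0, 0, 0, 0]]]'

```text
time_s: 7.28
ee_pos: [0.5862, 0.0108, 0.1509]
ee_rot: [0.691, -0.691, 0.148, -0.15]
force: [3.2, 0.1, 2.6]
finger_gap: 0.0082
```

Run:
```python
from h import *
s,M=info()
im=save('wrist','w4')
for t in('wing_grip','swing_tip'):
    r=nets.place_of(t,'wrist'); print(t,[(x['point'],round(x['confidence'],2)) for x in r[:2]])
```

```text
t 7.28 pos [0.5862 0.0108 0.1509] q [-0.597  0.468  0.681  1.864 -0.361  0.932 -0.176] F [3.2 0.1 2.6] T [-0.17 -0.73 -0.03] gap 0.0082
x [ 0.911  -0.4125  0.003 ] y [ 0.0031 -0.0005 -1.    ] z [0.4125 0.911  0.0008] jaw yaw deg -24.359614804979536
wing_grip [([0.584, 0.0115, 0.1466], 0.59)]
swing_tip [([0.6982, 0.0225, 0.1019], 0.71)]
```

View pics/w4.png

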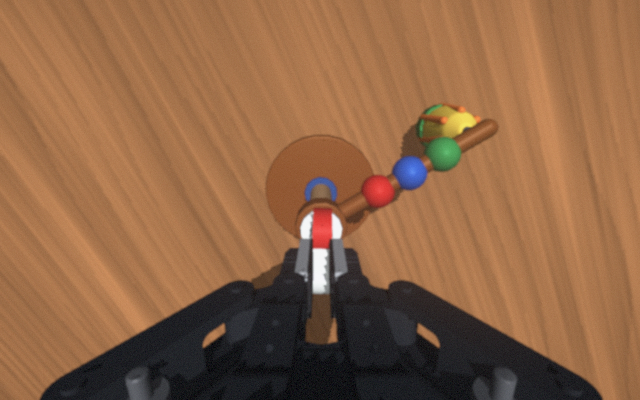

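The tab has turned with the gripper and the carousel arm hasn't moved. I'll keep turning.

Request:
apply_moves --series '[[[0, 0.003, 0, 0, 1, 0, 0], [0, 0.003, 0, 0, 1, 0, 0], [0, 0.003, 0, 0, 1, 0, 0], [0, 0.003, 0, 0, 1, 0, 0], [0, 0.003, 0, 0, 1, 0, 0], [0, 0.003, 0, 0, 1, 0, 0], [0, 0, 0, 0, 0, 0, 0], [0, 0, 0, 0, 0, 0, 0], [0, 0, 0, 0, 0, 0, 0], [0, 0, 0, 0, 0, 0, 0]]]'

```text
time_s: 8.27
ee_pos: [0.5867, 0.0102, 0.1505]
ee_rot: [0.636, -0.635, 0.308, -0.312]
force: [5.0, -1.5, 2.0]
finger_gap: 0.0082
```

Run:
```python
from h import *
s,M=info()
```

```text
t 8.27 pos [0.5867 0.0102 0.1505] q [-0.679  0.504  0.806  1.868 -0.441  0.952 -0.581] F [ 5.  -1.5  2. ] T [-0.38 -1.28 -0.03] gap 0.0082
x [ 0.6158 -0.7879  0.0038] y [ 0.0045 -0.0012 -1.    ] z [0.7879 0.6158 0.0028] jaw yaw deg -51.987166943898785
```

Request:
apply_moves --series '[[[0.06, 0.003, 0.03, 0, 1, 0, 0], [0, 0.003, 0, 0, 1, 0, 0], [0, 0.003, 0, 0, 1, 0, 0], [0, 0.003, 0, 0, 1, 0, 0], [0, 0.003, 0, 0, 1, 0, 0], [0, 0.003, 0, 0, 1, 0, 0], [0, 0, 0, 0, 0, 0, 0], [0, 0, 0, 0, 0, 0, 0], [0, 0, 0, 0, 0, 0, 0], [0, 0, 0, 0, 0, 0, 0]]]'

```text
time_s: 9.1
ee_pos: [0.5873, 0.0094, 0.15]
ee_rot: [0.544, -0.544, 0.451, -0.453]
force: [4.4, -3.5, 3.2]
finger_gap: 0.0079
```

Run:
```python
from h import *
s,M=info()
```

```text
t 9.1 pos [0.5873 0.0094 0.15  ] q [-0.752  0.554  0.931  1.869 -0.53   0.986 -0.975] F [ 4.4 -3.5  3.2] T [-0.68 -1.07 -0.06] gap 0.0079
x [ 0.1831 -0.9831  0.0012] y [ 0.0023 -0.0008 -1.    ] z [0.9831 0.1831 0.0022] jaw yaw deg -79.45212470232973
```

Request:
apply_moves --series '[[[0.06, 0.003, 0.02, 0, 1, 0, 0], [0, 0.003, 0, 0, 1, 0, 0], [0, 0.003, 0, 0, 1, 0, 0], [0, 0.003, 0, 0, 1, 0, 0], [0, 0, 0, 0, 0, 0, 0], [0, 0, 0, 0, 0, 0, 0], [0, 0, 0, 0, 0, 0, 0], [0, 0, 0, 0, 0, 0, 0], [0, 0, 0, 0, 0, 0, 0], [0, 0, 0, 0, 0, 0, 0]]]'

```text
time_s: 9.93
ee_pos: [0.5868, 0.0088, 0.1496]
ee_rot: [0.465, -0.465, 0.533, -0.532]
force: [1.4, -1.0, 7.1]
finger_gap: 0.0084
```

Run:
```python
from h import *
s,M=info()
im=save('wrist','w5')
r=nets.place_of('swing_tip','wrist'); print([(x['point'],round(x['confidence'],2)) for x in r[:2]])
```

```text
t 9.93 pos [0.5868 0.0088 0.1496] q [-0.795  0.593  1.013  1.871 -0.593  1.016 -1.233] F [ 1.4 -1.   7.1] T [-0.28 -0.33  0.15] gap 0.0084
x [-0.1345 -0.9909 -0.0009] y [-0.0009  0.001  -1.    ] z [ 0.9909 -0.1345 -0.001 ] jaw yaw deg -97.72972399232741
[([0.6991, 0.0244, 0.0991], 0.76)]
```

View pics/w5.png

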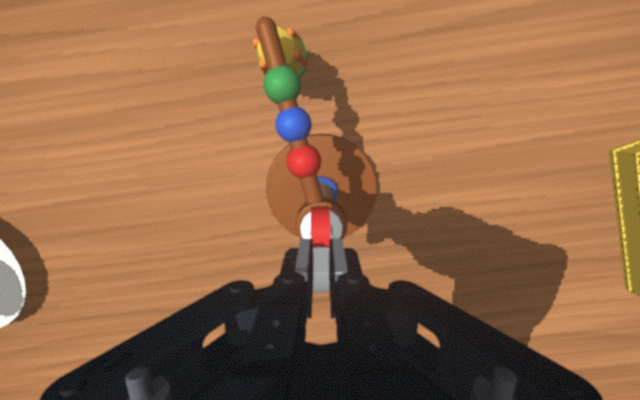

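The tab is still aligned with the jaws (red at (321,225)) and the carousel arm is unmoved, so the stop hasn't been reached. Continuing.

Request:
apply_moves --series '[[[0, 0.003, 0, 0, 1, 0, 0], [0, 0.003, 0, 0, 1, 0, 0], [0, 0.003, 0, 0, 1, 0, 0], [0, 0.003, 0, 0, 1, 0, 0], [0, 0, 0, 0, 0, 0, 0], [0, 0, 0, 0, 0, 0, 0], [0, 0, 0, 0, 0, 0, 0], [0, 0, 0, 0, 0, 0, 0], [0, 0, 0, 0, 0, 0, 0], [0, 0, 0, 0, 0, 0, 0]]]'

```text
time_s: 10.87
ee_pos: [0.5869, 0.0088, 0.1497]
ee_rot: [0.376, -0.377, 0.599, -0.598]
force: [-0.1, -2.0, 10.0]
finger_gap: 0.0083
```

Run:
```python
from h import *
s,M=info()
```

```text
t 10.87 pos [0.5869 0.0088 0.1497] q [-0.836  0.637  1.094  1.871 -0.654  1.049 -1.489] F [-0.1 -2.  10. ] T [-0.51 -0.1   1.81] gap 0.0083
x [-0.4328 -0.9015  0.0013] y [-0.0015 -0.0007 -1.    ] z [ 0.9015 -0.4328 -0.0011] jaw yaw deg -115.64839471438394
```

The moment about z is now 1.8 N m, so the stop has been reached. I'll check the tab's angle in the jaws and the carousel arm.

Run:
```python
from h import *
s,M=info()
im=save('wrist','w6')
for n in('wrist','top','scene'):
    if n!='wrist': imaging.snapshot(n)
    r=nets.place_of('swing_tip',n); print([(x['point'],round(x['confidence'],2)) for x in r[:1]])
a,b=cv2.imread('pics/w5.png'),im[:,:,::-1]
cv2.imwrite('pics/cmp.png',np.hstack([cv2.resize(x[190:310,260:380],None,fx=3.3,fy=3.3,interpolation=2) for x in(a,b)]))
```

```text
t 10.87 pos [0.5869 0.0088 0.1497] q [-0.836  0.637  1.094  1.871 -0.654  1.049 -1.489] F [-0.1 -2.  10. ] T [-0.51 -0.1   1.81] gap 0.0083
x [-0.4328 -0.9015  0.0013] y [-0.0015 -0.0007 -1.    ] z [ 0.9015 -0.4328 -0.0011] jaw yaw deg -115.64839471438394
[([0.7027, 0.024, 0.1044], 0.7)]
[([0.7043, 0.0274, 0.107], 0.5)]
[([0.7028, 0.0211, 0.1013], 0.94)]
```

View pics/cmp.png

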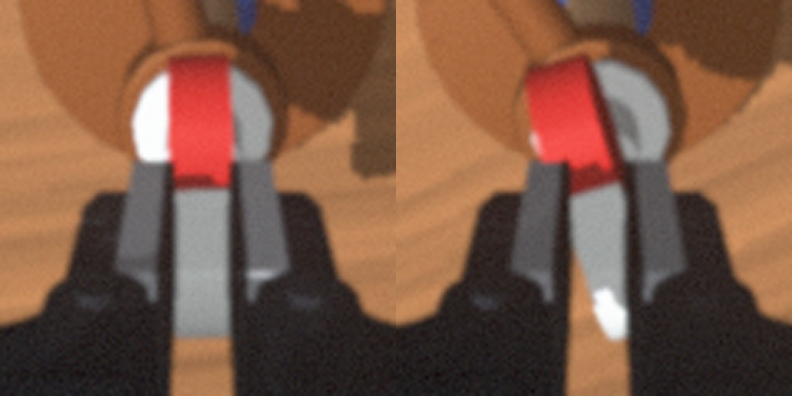

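Comparing crops: on the left (before) the tab is aligned with the jaws, and on the right it sits about 15° tilted in them. The screw has therefore stopped with red near -8° to -10°, and the carousel arm hasn't moved. I'll unwind the excess first.

Request:
apply_moves --series '[[[0, 0, 0, 0, -0.9, 0, 0], [0, 0, 0, 0, -0.9, 0, 0], [0, 0, 0, 0, -0.9, 0, 0], [0, 0, 0, 0, -0.4, 0, 0], [0, 0, 0, 0, 0, 0, 0], [0, 0, 0, 0, 0, 0, 0], [0, 0, 0, 0, 0, 0, 0], [0, 0, 0, 0, 0, 0, 0], [0, 0, 0, 0, 0, 0, 0], [0, 0, 0, 0, 0, 0, 0]]]'

```text
time_s: 12.0
ee_pos: [0.5869, 0.0088, 0.1496]
ee_rot: [0.446, -0.446, 0.549, -0.548]
force: [0.7, -1.8, 7.9]
finger_gap: 0.0083
```

Run:
```python
from h import *
s,M=info()
im=save('wrist','w7')
a,b=cv2.imread('pics/w6.png'),im[:,:,::-1]
cv2.imwrite('pics/cmp2.png',np.hstack([cv2.resize(x[190:310,260:380],None,fx=3.3,fy=3.3,interpolation=2) for x in(a,b)]))
```

```text
t 12.0 pos [0.5869 0.0088 0.1496] q [-0.804  0.603  1.031  1.871 -0.607  1.023 -1.29 ] F [ 0.7 -1.8  7.9] T [-0.35 -0.14  0.56] gap 0.0083
x [-0.2035 -0.9791 -0.0005] y [-0.001   0.0007 -1.    ] z [ 0.9791 -0.2035 -0.0011] jaw yaw deg -101.74038383838494
```

View pics/cmp2.png

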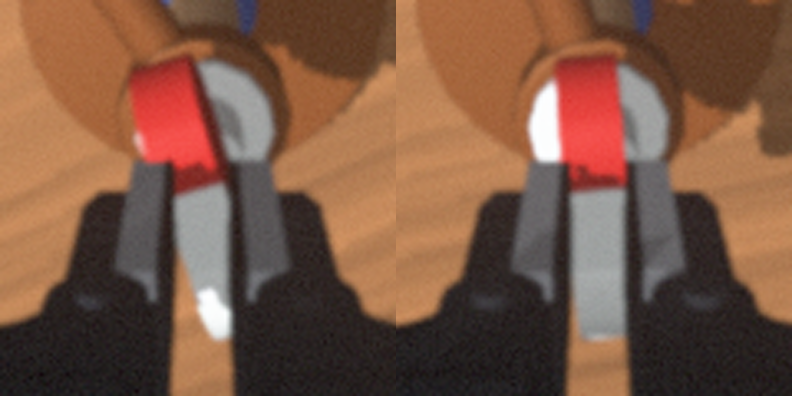

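The wind-up is elastic, and the moments at the two angles extrapolate to a stop at jaw yaw ≈ -96.5°. Backing off 90° means going to jaw yaw ≈ -6.5°, which is about 20.8 units counter-clockwise.

Request:
apply_moves --series '[[[0, -0.003, 0, 0, -1, 0, 0], [0, -0.003, 0, 0, -1, 0, 0], [0, -0.003, 0, 0, -1, 0, 0], [0, -0.003, 0, 0, -1, 0, 0], [0, -0.003, 0, 0, -1, 0, 0], [0, -0.003, 0, 0, -1, 0, 0], [0, -0.003, 0, 0, -1, 0, 0], [0, -0.003, 0, 0, -1, 0, 0], [0, -0.003, 0, 0, -1, 0, 0], [0, -0.003, 0, 0, -1, 0, 0]]]'

```text
time_s: 12.88
ee_pos: [0.5866, 0.0096, 0.1503]
ee_rot: [0.625, -0.624, 0.332, -0.33]
force: [0.9, -1.3, 7.3]
finger_gap: 0.0077
```

Request:
apply_moves --series '[[[0, -0.003, 0, 0, -1, 0, 0], [0, -0.003, 0, 0, -1, 0, 0], [0, -0.003, 0, 0, -1, 0, 0], [0, -0.003, 0, 0, -1, 0, 0], [0, -0.003, 0, 0, -1, 0, 0], [0, -0.003, 0, 0, -1, 0, 0], [0, -0.003, 0, 0, -1, 0, 0], [0, -0.003, 0, 0, -1, 0, 0], [0, 0, 0, 0, 0, 0, 0], [0, 0, 0, 0, 0, 0, 0]]]'

```text
time_s: 13.72
ee_pos: [0.586, 0.0101, 0.1508]
ee_rot: [0.698, -0.696, 0.12, -0.117]
force: [-1.2, 1.4, 8.4]
finger_gap: 0.0082
```

Run:
```python
from h import *
s,M=info()
```

```text
t 13.72 pos [0.586  0.0101 0.1508] q [-0.573  0.464  0.652  1.859 -0.348  0.936 -0.098] F [-1.2  1.4  8.4] T [0.11 0.14 0.07] gap 0.0082
x [ 0.9438 -0.3304 -0.0035] y [-0.0027  0.0029 -1.    ] z [0.3304 0.9438 0.0019] jaw yaw deg -19.295667879900027
```

Request:
apply_moves --series '[[[0, -0.003, 0, 0, -0.7, 0, 0], [0, -0.003, 0, 0, -0.7, 0, 0], [0, -0.003, 0, 0, -0.7, 0, 0], [0, -0.003, 0, 0, -0.7, 0, 0], [0, 0, 0, 0, 0, 0, 0], [0, 0, 0, 0, 0, 0, 0], [0, 0, 0, 0, 0, 0, 0], [0, 0, 0, 0, 0, 0, 0], [0, 0, 0, 0, 0, 0, 0], [0, 0, 0, 0, 0, 0, 0]]]'

```text
time_s: 14.55
ee_pos: [0.5857, 0.0101, 0.151]
ee_rot: [0.707, -0.705, 0.041, -0.039]
force: [-1.8, 0.3, 7.8]
finger_gap: 0.0082
```

Run:
```python
from h import *
s,M=info()
save('wrist','w8'); print(np.abs(s['qvel']).max())
for n in('wrist','top','scene'):
    if n!='wrist': imaging.snapshot(n)
    for t in ('swing_tip','wing_grip','basket','saucer','cup'):
        print(n,t,[(x['point'],round(x['confidence'],2)) for x in nets.place_of(t,n)[:1]])
```

```text
t 14.55 pos [0.5857 0.0101 0.151 ] q [-0.534  0.451  0.595  1.857 -0.313  0.93   0.093] F [-1.8  0.3  7.8] T [0.1  0.29 0.02] gap 0.0082
x [ 0.9936 -0.1126 -0.0035] y [-0.0032  0.0025 -1.    ] z [0.1126 0.9936 0.0022] jaw yaw deg -6.4642535428102175
0.0012752202809804861
wrist swing_tip [([0.7019, 0.0245, 0.1026], 0.92)]
wrist wing_grip [([0.5854, 0.0093, 0.1481], 0.89)]
wrist basket []
wrist saucer []
wrist cup []
top swing_tip [([0.7059, 0.0265, 0.1041], 0.54)]
top wing_grip [([0.548, 0.4096, 0.0073], 0.4)]
top basket []
top saucer [([0.5493, 0.4073, -0.0001], 0.94)]
top cup [([0.5437, 0.4135, 0.007], 0.76)]
scene swing_tip [([0.7021, 0.0247, 0.1037], 0.63)]
scene wing_grip [([0.5852, 0.011, 0.1453], 0.71)]
scene basket [([0.5253, -0.3762, -0.0019], 0.76)]
scene saucer [([0.5483, 0.4061, -0.0008], 0.82)]
scene cup [([0.5475, 0.4125, 0.0024], 0.88)]
```

View pics/w8.png

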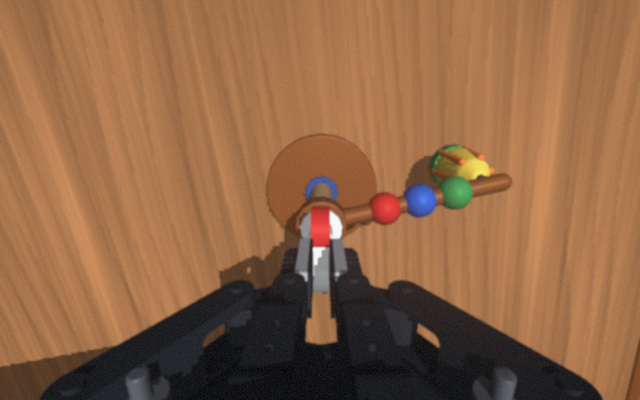

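The tab (320,225 to 319,285) is aligned with the jaws and gripped, 90° back from the stop. The carousel arm and the bystanders are where they began, so I'm handing in.

```bash
python3 -c "
from h import *
info(); print(env.close_job())"
```

```text
t 15.45 pos [0.5858 0.0101 0.151 ] q [-0.534  0.452  0.595  1.857 -0.313  0.93   0.093] F [-0.6  0.4  8. ] T [ 0.14  0.24 -0.  ] gap 0.008
x [ 0.9936 -0.1126 -0.0034] y [-0.0032  0.0025 -1.    ] z [0.1126 0.9936 0.0022] jaw yaw deg -6.46576536292265
the job is handed in; nothing more can be done
None
```

I turned the wing screw clockwise by about 122° until it was fully seated, then backed it off a quarter turn. I handed the job in at 15.5 s, still gripping the tab with a 40 N grip setting; the hand-in reports no verdict.

- **Seating:** the wrist moment rose to 1.8 N m at the stop, and the tab gave elastically about 15° in the pads. Extrapolating the moment back puts the stop at a jaw yaw of about -96.5°, good to a couple of degrees.
- **Final setting:** the jaw yaw is -6.5°, so the screw is about 90° back from the stop. The last picture shows the tab aligned in the jaws, joint speeds were about 0, and the moment about the screw's axis was about 0.
- **Bystanders:** the arm tip, saucer and cup read within about 6 mm of their first readings, in line with the networks' accuracy. The basket showed the same in the scene view only. I did not measure the duck and ring separately.
- **Disagreements:** the last top view missed the basket and wrongly reported the screw at the saucer. The wrist and scene views placed the screw correctly. A steady upward force of about 8 N on the tool remained at the end, well below the limits.

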